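# Take the hanging caddy off the slat panel and set out the blue paint

## Robot

A 6-joint arm with a two-finger parallel gripper is mounted at the origin on the work surface. World frame = base frame: x ahead of the robot, y to its left, z up, the work surface at z = 0. Lengths are in m, angles in rad, forces in N, time in s.
With the tool pointing down it reaches from about 0.25 to 0.725 m from the base axis. Payload 4 kg.
Tool frame: the origin (TCP) lies midway between the tips of the shut fingers; the grasp point (between the pads) lies 19 mm behind it; z points along the fingers, y is the line along which they close (so a half turn about z gives the same grasp; the last joint's range is limited). The gripper opens to 85 mm and grips with 20 to 120 N. Pads are 22 mm wide; open, the fingers measure 114 mm over their backs; the gripper's body (76 mm by 85 mm) begins 54 mm behind the grasp point. The pads swing forward as they close: fully open they stand 13 mm farther back than shut.
Start: joints at [-1.179, 0.241, 0.005, 1.335, 0, 1.571], TCP at [0.191, -0.462, 0.231] pointing down, gripper open.
Joint ranges: [-2.72, 2.72], [-1.05, 1.87], [-1.09, 1.28], [-1.99, 2.15], [-1.42, 1.44], [-3.14, 3.14]. Speed limits (rad/s): [2.79, 2.79, 3.14, 3.14, 3.14, 3.14].

## Interface

Orientations are given as a unit quaternion [x, y, z, w].
In Python, from workcell import monitor, vision, job gives the robot as it stands.
- The arm moves only by the tool move_arm, never from a script. Its argument "moves" is a list that holds one entry, the list of rows, each a list of 5 numbers: the shift along the world's x, y, z in m, then the turn about the world's z in degrees, then the opening in per cent of the stroke, from 0 (shut) to 100 (fully open). In form: [[[x, y, z, turn, gripper], ...]]. A call has 1 to 5 rows; each row is the pose to reach, as a shift and turn from the pose commanded when the call began; what a row does not reach only later rows make up. A row lasts 1/8 s, in which the tool goes at most 62.5 mm and 10.7 degrees, less where a joint would pass 70% of its speed; a pose out of reach is approached as far as the arm can. A call with a gripper value outside its range is refused whole. The fingers move at their own pace and stop on an object; the grip force is fixed at half the most. Time passes only in rows, so rows that repeat a pose let the fingers close. It gives the time, the measured TCP pose, the force, the opening and the grip force at its end, in the units of the state.
- monitor.get_obs(): the state, without advancing time (a new reading comes with each control period).
- vision.camera(name): name is "scene" or "top" or "wrist"; returns a dict with "color" (400x640x3 uint8, red, green, blue), "camera_matrix" (3x3 intrinsics, pixels), "eye" and "attitude" of the camera in the world; the wrist camera has in their place "hand_eye" (4x4, takes a point from camera to tool coordinates, whose origin is the TCP and whose axes are the flange's). Camera axes: x right, y up, looking along -z (the intrinsics and any distortion apply to the point x, -y, -z); pixel columns grow to the right and rows downward; lengths in m; the calibration is good to about 2 mm. A picture is of the moment at which its call begins: read the wrist's pose just before it. There is no depth.
- job.job_done(): hands the job in; it is judged then, once.
The state is a dict: "clock": time; "joint_pos": joint angles; "joint_vel": joint speeds; "tau": joint torques, N m; "eef_pos": TCP position; "tool_rot": TCP orientation; "ft_force": force on the tool from outside, world axes, zero at the start; "ft_torque": the same for the moment, N m; "grip_width": finger opening in m; "grasp_force": force on a finger pad.
Only numpy, scipy, OpenCV 4.12 (cv2) and the standard library are available. Lean on these libraries where they do the work, as an engineer would, in place of code of your own. Each camera call takes 0.05 s, during which the arm holds its last target. There are 200 camera calls.

## Task

Set out the blue paint for the next sheet: take the orange caddy off the slat panel by swinging its lower end out and up until its hooked lip comes free of the slot, and stand it gently and level in the middle of the green cutting mat. Then stand the blue paint jar upright on the floor of either compartment of the caddy, and leave the other jars, the water tub and the flat brush where they are.

Things in the scene. Friction and masses are not known exactly. Their poses are not given: they have to be found in the camera images.
- panel: Fixed white desk-top slat panel, 360 mm wide, 207 mm high. Origin: table level, under the middle of the front face; -x points out of the face (caddy side), y along it. Slats 3 mm thick (x 0 to 3 mm) at z 12-70, 86-145, 161-207 mm. End posts at y +-165 mm; 12 mm high feet reach 65 mm in front. A grey pencil ledge in the lower slot sticks out 34 mm at z 50-73 mm, y +-120 mm.
- slot_edge (a point): Middle of the front top edge of the middle slat (panel z 145 mm, x 0), on which the caddy's lip rests. Above it is the upper slot: 16 mm high, 3 mm deep, open behind. The caddy may hang up to 50 mm to either side of this point; its front hangs about 1 degree low. Axes as the panel's.
- caddy: Loose orange caddy, about 0.3 kg, hung on the panel. Origin: centre of its underside; x to its back, z up. 120 mm deep (x), 140 mm wide (y); floor, walls 3 mm; front and sides 45 mm high, back 58 mm. A 4 mm divider along x at y = 0, 45 mm high, makes two compartments 65 x 114 mm; between x -40 and +30 mm it rises on to carry the handle.
- caddy_lip (a point): Middle of the underside of the nib (caddy x 65.5, z 55 mm). The lip, 100 mm wide: a 3 mm plate (z 55-58) goes 7 mm back from the back wall's outer face (x 60) to an upturned nib 3 mm thick (x 64-67), top z 73.5. Hung, the nib stands 2.5 mm up behind the top slat: no straight pull or lift frees it. Swing the lower end up 45-55 degrees about the slat's rear top edge, raise 6 mm, draw out and a little down.
- caddy_handle (a point): Centre of the caddy's black handle bar: 86 mm long (along caddy x), 14 mm wide (y), 20 mm high; 85 mm above the caddy's underside and 5 mm in front of its origin, 65 mm in front of the back wall's outer face. Clear on both sides. Close to straight above the centre of mass. Axes as the caddy's.
- caddy_left (a point): Middle of the floor's upper face of the caddy's +y compartment (3 mm above the underside, 34.5 mm from the divider plane, 5 mm in front of the origin). Axes as the caddy's.
- caddy_right (a point): The same for the -y compartment.
- mat: Fixed green cutting mat with white grid, 220 mm (x) by 260 mm (y), 3 mm thick. Origin: centre of its underside, on the table.
- blue_jar_center (a point): Centre (half-way up) of the jar of blue paint: upright cylinder 44 mm in diameter, 85 mm high with its white cap (top 17 mm), about 0.15 kg, loose.
- yellow_jar_center (a point): Centre of the like jar of yellow paint (bystander).
- red_jar_center (a point): Centre of the like jar of red paint (bystander).
- tub: White open water tub (empty), 90 mm across at the rim, 95 mm high; origin at the centre of its underside (bystander).
- wash_brush: Flat wash brush lying on the table, 170 mm long, 42 mm wide, along its x; origin under it, near its middle (bystander).
Not all that is in view belongs to the job. Of the things that look like the caddy, the smaller one is meant.

How it is judged:
On the way, in this order (a step that is already met when the one before it is completed fails the run):
1. the caddy's lower end is swung up, by at least 17 degrees, with its lip still in the slot (angle between caddy's own z axis and vertical above 0.3 rad and x of caddy_lip in the frame of panel above -0.004 m and z of caddy_lip in the frame of panel above 0.12 m), for 0.05 s.
2. the lip is off the slat and the caddy hangs clear in front of the panel, at least 60 mm above the table (x of caddy_lip in the frame of panel below -0.02 m and height (world z) of caddy above 0.06 m), for 0.05 s.
3. the caddy stands level in the middle of the mat (within 45 mm), let go (x of caddy in the frame of mat between -0.045 and 0.045 m and y of caddy in the frame of mat between -0.045 and 0.045 m and angle between caddy's own z axis and vertical below 0.05 rad and height (world z) of caddy below 0.007 m and contact force between the fingers and caddy below 0.1 N and linear speed of caddy below 0.02 m/s), for 0.2 s.
At the end, for the whole second after the job is handed in: The caddy stands level (within 3 degrees) on the mat, its centre within 45 mm of the mat's centre along each of the mat's sides, at rest; the blue jar stands upright (within 4.5 degrees) on the floor of one of its compartments; both are let go (x of caddy in the frame of mat between -0.045 and 0.045 m and y of caddy in the frame of mat between -0.045 and 0.045 m and angle between caddy's own z axis and vertical below 0.05 rad and height (world z) of caddy below 0.007 m and linear speed of caddy below 0.02 m/s and x of blue_jar_center in the frame of caddy between -0.04 and 0.04 m and y of blue_jar_center in the frame of caddy between -0.05 and 0.05 m and z of blue_jar_center in the frame of caddy between 0.04 and 0.049 m and angle between blue_jar_center's own z axis and vertical below 0.08 rad); the robot touches nothing.
It fails at once if the caddy is dropped or slammed down (it moves faster than 0.35 m/s with its underside within 30 mm of the table, or hits mat or table with more than 120 N) ((height (world z) of caddy below 0.03 m and linear speed of caddy above 0.35 m/s) or contact force between caddy and mat above 120 N or contact force between caddy and table above 120 N).
It fails at once if another jar, the tub or the brush is moved by more than 30 mm (distance of any of yellow_jar_center, red_jar_center, tub, wash_brush from where it was at the start of the episode above 0.03 m).
It also fails if it takes over 58 s, if anything falls off the work surface, if the arm or the gripper's body presses on something with over 40 N, if the wrist force passes 120 N, or if a joint passes its speed limit or range.

## Working session

There is one attempt and no reset: what is moved stays moved. The work goes in short steps, Python scripts to look and compute and a tool call to move; the robot and the scene stay as the last step left them, time stands still between calls to the robot, and variables do not carry over. Pictures are saved under pics/ and viewed, at most 10 in all, crops included, and the job is handed in when it is done.

Besides the shell and the picture viewer there is one more tool, called after ">>>" by a JSON object that holds its "fn" and its "kwargs". move_arm: Moves the arm, as the interface text tells. Its arguments: {"type":"object","properties":{"moves":{"type":"array","items":{"type":"array","items":{"type":"array","items":{"type":"number"}}}}},"required":["moves"]}

```bash
ls; mkdir -p pics; cat > h.py <<'E'
import numpy as np,cv2
from scipy.spatial.transform import Rotation as R
from workcell import monitor,vision,job
def rays(c,uv,T=None):
    """pixel -> eye, unit dirs in world"""
    K=np.array(c["camera_matrix"]);uv=np.atleast_2d(np.float64(uv))
    d=cv2.undistortPoints(uv[:,None],K,None)[:,0]
    d=np.c_[d[:,0],-d[:,1],-np.ones(len(d))]
    if T is None:
        a=np.array(c["attitude"]);Rm=a if a.shape==(3,3) else R.from_quat(a).as_matrix();e=np.array(c["eye"])
    else: Rm,e=T[:3,:3],T[:3,3]
    return e,d@Rm.T
def on_plane(c,uv,z,T=None):
    e,d=rays(c,uv,T);return e+d*((z-e[2])/d[:,2])[:,None]
def wristT(c,o):
    T=np.eye(4);T[:3,:3]=R.from_quat(o["tool_rot"]).as_matrix();T[:3,3]=o["eef_pos"];return T@np.array(c["hand_eye"])
def save(n,im): cv2.imwrite("pics/"+n,cv2.cvtColor(im,cv2.COLOR_RGB2BGR))
E
python3 - <<'E'
from h import *
o=monitor.get_obs();print(o)
for n in("scene","top"):
    c=vision.camera(n);save(n+"0.png",c["color"]);np.save(n+"0.npy",c,allow_pickle=True)
    print({k:v for k,v in c.items() if k!="color"})
E
```

```text
pics
{'clock': 0.0, 'joint_pos': array([-1.17897686e+00,  2.41390555e-01,  3.68637395e-03,  1.33522097e+00,
       -2.05735504e-05,  1.57082096e+00]), 'joint_vel': array([-0.00060604,  0.00018784,  0.00085025,  0.00088695, -0.00225748,
        0.00017347]), 'tau': array([ 1.83765325e-03, -3.72320688e+01,  2.52405971e+01,  1.68677961e-02,
        1.29844193e-04,  1.52200865e-06]), 'eef_pos': array([ 0.1906778 , -0.46150101,  0.23040974]), 'tool_rot': array([ 9.80872828e-01,  1.94646765e-01, -2.17300539e-04, -1.04204772e-03]), 'ft_force': array([-0.15527247,  0.34116671,  0.20358982]), 'ft_torque': array([-0.01152086, -0.02485627, -0.05617839]), 'grasp_force': 0.0, 'grip_width': 0.08562069784516638}
{'camera_matrix': array([[516.60111935,   0.        , 318.42097159],
       [  0.        , 516.60111935, 203.93824306],
       [  0.        ,   0.        ,   1.        ]]), 'eye': array([1.08150752, 0.62453795, 1.54557096]), 'attitude': array([0.09924939, 0.25202281, 0.9042405 , 0.330126  ])}
{'camera_matrix': array([[448.14276207,   0.        , 316.76975807],
       [  0.        , 448.14276207, 196.76051372],
       [  0.        ,   0.        ,   1.        ]]), 'eye': array([ 0.30831145, -0.0356494 ,  1.29201013]), 'attitude': array([ 0.0593304 , -0.04875402, -0.70341252,  0.70662138])}
```

View pics/scene0.png

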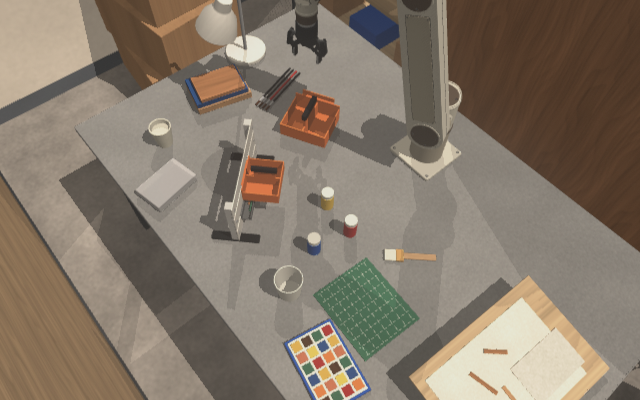

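View pics/top0.png

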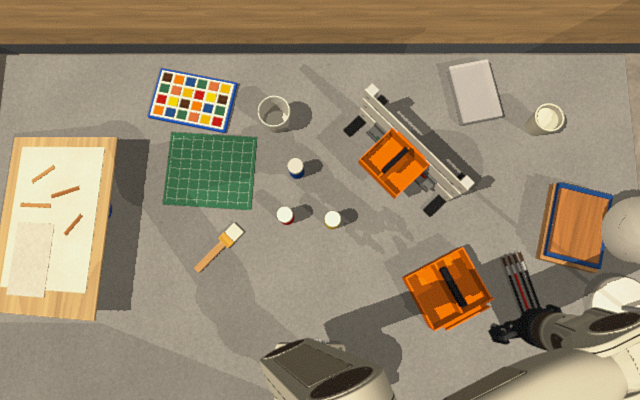

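Scene picture: two orange caddies, one hung on the panel at (262,180) and a larger one standing on the table at (310,118). In the top view they are at (395,162) and (448,288). The blue jar is at scene (314,243) / top (295,168), red at top (285,215), yellow at top (332,219), the tub at top (273,113), the mat at top (210,170) and the brush at top (220,247).

Candidates for the caddy: top (395,162), hung and smaller, versus top (448,288), standing and larger. I choose the hung one and check it in a crop. For the blue jar, the blue rim of the colour chart at (193,98) and the book at (575,225) are not jars.

```bash
python3 - <<'E'
from h import *
S=np.load("scene0.npy",allow_pickle=True).item();T=np.load("top0.npy",allow_pickle=True).item()
a=cv2.resize(T["color"][70:230,330:490],None,fx=3,fy=3,interpolation=cv2.INTER_CUBIC)
b=cv2.resize(S["color"][110:250,200:302],(350,480),interpolation=cv2.INTER_CUBIC)
save("crop1.png",np.hstack([a[:480,:480],b[:, :310]]))
hsv={k:cv2.cvtColor(c["color"],cv2.COLOR_RGB2HSV) for k,c in(("S",S),("T",T))}
def blobs(h,lo,hi,amin):
    m=cv2.inRange(h,np.array(lo),np.array(hi));n,l,s,ce=cv2.connectedComponentsWithStats(m)
    return [(ce[i].round(1),s[i],l==i) for i in range(1,n) if s[i,4]>=amin]
print("P per cam; green:")
for k,c in(("S",S),("T",T)):
    for nm,lo,hi,am in(("green",(50,80,30),(90,255,200),800),("orange",(3,180,90),(16,255,255),300),("blue",(105,120,30),(130,255,255),15),("black",(0,0,0),(179,255,45),60)):
        for ce,s,m in blobs(hsv[k],lo,hi,am):
            r=cv2.minAreaRect(np.argwhere(m)[:,::-1].astype(np.float32))
            print(k,nm,ce,s[4],np.round(r[0],1),np.round(r[1],1),round(r[2],1))
            if nm=="green":
                p=on_plane(c,cv2.boxPoints(r),.003);print(p.round(3).tolist(),p.mean(0).round(3),np.linalg.norm(np.diff(p,axis=0),axis=1).round(3))
E
```

```text
P per cam; green:
S blue [372.5  16.3] 393 [373.7  15.9] [41.7 18.2] 19.3
S blue [192.3  91.6] 99 [192.3  91.6] [27.3  3.6] 63.4
S blue [325.1 361.8] 328 [326.8 366.6] [82.4 55.1] 61.7
T green [209.5 172.1] 4471 [209.6 170.5] [88.9 72.6] 3.9
[[0.485, 0.434, 0.003], [0.704, 0.431, 0.003], [0.685, 0.165, 0.003], [0.468, 0.174, 0.003]] [0.586 0.301 0.003] [0.219 0.267 0.217]
T orange [393.4 162.4] 2488 [394.  162.5] [54.4 50.2] 45.0
T orange [447.6 290.4] 4144 [448.8 290.5] [68.2 70.4] 61.4
T blue [195.8 104.6] 483 [192.1  99.8] [81.  51.4] 11.3
T blue [190.2  81.5] 60 [190.2  81.6] [8.  7.3] 14.0
T blue [207.7 108. ] 63 [207.6 107.9] [8.2 7.5] 11.3
T blue [169.9 111.9] 63 [169.9 112. ] [8.  7.5] 11.3
T blue [297.7 174.8] 48 [297.2 174.5] [ 6.1 13.3] 77.0
T blue [575.8 223.7] 669 [578.4 225.1] [58.  77.7] 10.3
T blue [110.2 211.3] 18 [110.3 211.5] [ 1.6 11.2] 8.1
T black [354.1 126. ] 191 [354.1 126.1] [ 9.4 20.1] 47.1
T black [394.6 159.8] 125 [394.5 160. ] [ 3.5 31.8] 45.0
T black [434.  205.4] 200 [434.  205.5] [ 9.2 20.5] 45.0
T black [452.7 287. ] 301 [452.4 286.8] [44.   7.2] 60.5
T black [524.4 319.5] 1502 [527.7 312.2] [59.9 76.4] 20.0
T black [613.6 321.9] 450 [614.4 321.6] [13.1 50.4] 76.0
T black [555.6 340.7] 111 [556.  340.5] [13. 10.] 90.0
T black [284.3 347.9] 112 [284.1 348.2] [ 3.6 39.4] 65.6
T black [340.8 382.2] 687 [341.1 382.2] [15.7 65.3] 63.4
```

View pics/crop1.png

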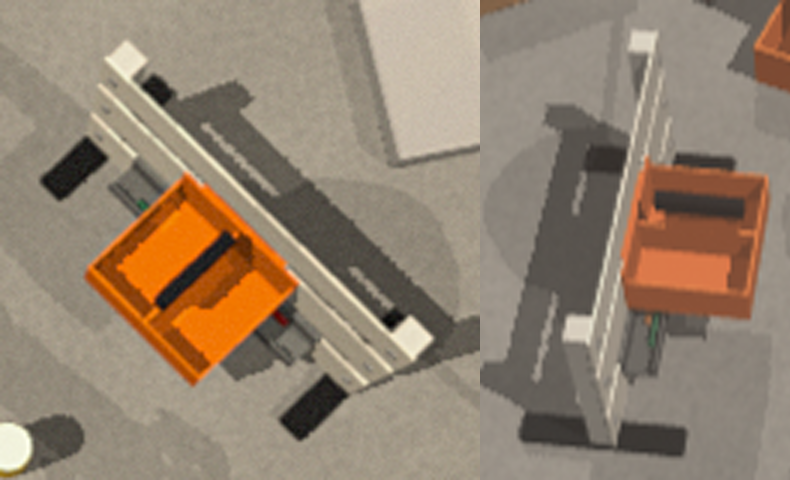

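The crop confirms it: the caddy hung on the panel, the smaller one, has its black handle at top (395,160), running along the panel normal. Next come its pose and the jar poses from two views.

```bash
cat >> h.py <<'E'
def tri(a,b):
    (e,d),(f,g)=a,b;d=d[0]/np.linalg.norm(d[0]);g=g[0]/np.linalg.norm(g[0])
    A=np.c_[d,-g];s=np.linalg.lstsq(A,f-e,rcond=None)[0];p=e+s[0]*d;q=f+s[1]*g
    return (p+q)/2,np.linalg.norm(p-q)
def comps(c,lo,hi,roi,amin=10):
    x0,y0,x1,y1=roi;h=cv2.cvtColor(c["color"],cv2.COLOR_RGB2HSV)[y0:y1,x0:x1]
    n,l,s,ce=cv2.connectedComponentsWithStats(cv2.inRange(h,np.array(lo),np.array(hi)))
    return [(ce[i]+(x0,y0),s[i,4],np.argwhere(l==i)[:,::-1]+(x0,y0)) for i in np.argsort(-s[:,4]) if i and s[i,4]>=amin]
E
python3 - <<'E'
from h import *
S=np.load("scene0.npy",allow_pickle=True).item();T=np.load("top0.npy",allow_pickle=True).item()
# handle
hs=comps(S,(0,0,0),(179,255,75),(245,155,285,185));ht=comps(T,(0,0,0),(179,255,60),(375,140,415,180))
for x in hs[:3]:print("S",x[0],x[1],cv2.minAreaRect(x[2].astype(np.float32)))
for x in ht[:3]:print("T",x[0],x[1],cv2.minAreaRect(x[2].astype(np.float32)))
print("handle",tri(rays(S,hs[0][0]),rays(T,ht[0][0])))
r=cv2.minAreaRect(ht[0][2].astype(np.float32));v,=[cv2.fitLine(ht[0][2].astype(np.float32),cv2.DIST_L2,0,.01,.01).ravel()]
p=on_plane(T,[v[2:]-16*v[:2],v[2:]+16*v[:2]],.185);print("bar",p.round(4).tolist(),np.degrees(np.arctan2(*(p[1]-p[0])[1::-1])))
# post tops
for nm,rs,rt in(("near/right",(225,195,245,215),(455,170,478,195)),("far/left",(240,115,256,130),(362,82,384,102))):
    a=comps(S,(0,0,170),(40,60,255),rs);b=comps(T,(0,0,170),(40,60,255),rt)
    print(nm,[ (x[0].round(1),x[1]) for x in a[:2]],[ (x[0].round(1),x[1]) for x in b[:2]],on_plane(T,b[0][0],.207).round(4))
for nm,rs,rt in(("blue",(304,230,325,246),(284,155,308,180)),("red",(342,213,360,229),(275,204,296,226)),("yellow",(320,185,337,200),(322,208,343,230))):
    a=comps(S,(0,0,160),(179,75,255),rs);b=comps(T,(0,0,160),(179,75,255),rt)
    print(nm,[ (x[0].round(1),x[1]) for x in a[:2]],[ (x[0].round(1),x[1]) for x in b[:2]],tri(rays(S,a[0][0]),rays(T,b[0][0])),on_plane(T,b[0][0],.085),on_plane(S,a[0][0],.08))
c=comps(S,(45,40,20),(95,255,220),(300,245,430,365),300)[0]
p=np.vstack([x[2] for x in comps(S,(45,40,20),(95,255,220),(300,245,430,365),5)])
r=cv2.minAreaRect(on_plane(S,p,.003)[:,:2].astype(np.float32));print("matS",r)
p=np.vstack([x[2] for x in comps(T,(45,60,20),(95,255,220),(150,120,270,220),5)])
r=cv2.minAreaRect(on_plane(T,p,.003)[:,:2].astype(np.float32));print("matT",r)
E
```

```text
S [263.50724638 169.3115942 ] 138 ((263.4653625488281, 169.34652709960938), (25.47295379638672, 5.174193382263184), 5.710593223571777)
S [264.9375     156.66666667] 48 ((264.97955322265625, 156.7254180908203), (16.20589828491211, 2.7160723209381104), 5.19442892074585)
T [394.55797101 159.70289855] 138 ((394.615234375, 159.6591339111328), (4.240119934082031, 32.55632781982422), 46.97493362426758)
handle (array([ 0.57705786, -0.21640654,  0.17451744]), np.float64(0.0005492561337293156))
bar [[0.546, -0.1847, 0.185], [0.6029, -0.2445, 0.185]] -46.45808333268038
near/right [(array([229.4, 204.5]), np.int32(75)), (array([237.1, 204.1]), np.int32(28))] [(array([465.3, 181.9]), np.int32(135)), (array([457.2, 190.5]), np.int32(21))] [[ 0.5136 -0.3826  0.207 ]]
far/left [(array([247.2, 122. ]), np.int32(57))] [(array([371.3,  89.9]), np.int32(159)), (array([364.1,  99.4]), np.int32(16))] [[ 0.7507 -0.1559  0.207 ]]
blue [(array([313.7, 237.5]), np.int32(136))] [(array([294.7, 165. ]), np.int32(202)), (array([285.7, 177.3]), np.int32(21))] (array([0.58263619, 0.0438396 , 0.08721452]), np.float
[... 194 characters left out ...]
[292.7, 204.8]), np.int32(16))] (array([0.44625628, 0.07176646, 0.08740386]), np.float64(0.0027551330716778693)) [[0.44563301 0.07302864 0.085     ]] [[0.44392784 0.06790506 0.08      ]]
yellow [(array([327.5, 191.7]), np.int32(123))] [(array([332.1, 217.8]), np.int32(222)), (array([324.5, 227.5]), np.int32(27))] (array([ 0.43662545, -0.05872958,  0.08915958]), np.float64(0.00010236626703250937)) [[ 0.43710205 -0.05884908  0.085     ]] [[ 0.43253906 -0.06298504  0.08      ]]
matS ((0.6575764417648315, 0.29374033212661743), (0.2597457468509674, 0.3640373945236206), 86.54415893554688)
matT ((0.5861600637435913, 0.2994166612625122), (0.25969603657722473, 0.21967023611068726), 86.51395416259766)
```

>>> {"fn": "move_arm", "kwargs": {"moves": [[[0.02,0.01,0.05,10,100],[0.05,0.03,0.09,20,100],[0.1,0.06,0.09,30,100],[0.14,0.09,0.09,40,100],[0.18,0.11,0.09,50,100]]]}}

```text
clock: 0.72
eef_pos: [0.372, -0.3507, 0.3212]
tool_rot: [0.805, 0.594, -0.0, -0.0]
ft_force: [-0.3, 0.0, 1.3]
grip_width: 0.0852
grasp_force: 0.0
```

```bash
python3 -c "
from h import *
o=monitor.get_obs();print(o['joint_pos'].round(3),o['eef_pos'].round(4),R.from_quat(o['tool_rot']).as_matrix()[:,1])"
```

```text
[-0.756  0.246  0.243  1.569 -0.     1.115] [ 0.372  -0.3507  0.3212] [ 9.55345339e-01 -2.95491253e-01 -4.49707021e-04]
```

>>> {"fn": "move_arm", "kwargs": {"moves": [[[0.04,0.027,0,10,100],[0.08,0.054,0,20,100],[0.12,0.08,0,30,100],[0.16,0.11,0,40,100],[0.2,0.13,0,50,100]]]}}

```text
clock: 1.35
eef_pos: [0.572, -0.2206, 0.3209]
tool_rot: [0.478, 0.878, -0.0, -0.0]
ft_force: [0.8, -1.2, 0.4]
grip_width: 0.0853
grasp_force: 0.0
```

>>> {"fn": "move_arm", "kwargs": {"moves": [[[0.003,0.003,0,8,100],[0.005,0.005,0,11.2,100],[0.005,0.005,0,11.2,100]]]}}

```text
clock: 1.72
eef_pos: [0.576, -0.2167, 0.3204]
tool_rot: [0.394, 0.919, -0.0, -0.001]
ft_force: [-0.1, -0.7, 0.2]
grip_width: 0.0856
grasp_force: 0.0
```

```bash
python3 - <<'E'
from h import *
o=monitor.get_obs();c=vision.camera("wrist");save("w1.png",c["color"]);np.save("w1.npy",(c,o),allow_pickle=True)
print(o['joint_pos'].round(3),o['eef_pos'].round(4),o['tool_rot'],c['hand_eye'].round(3).tolist())
T=wristT(c,o)
for x in comps(c,(0,0,0),(179,120,60),(0,0,640,400),150)[:6]: print(x[0].round(1),x[1],cv2.minAreaRect(x[2].astype(np.float32)))
E
```

```text
[-0.36   0.479  0.579  1.672  0.     0.449] [ 0.576  -0.2167  0.3204] [ 3.93577236e-01  9.19291194e-01 -3.16971848e-05 -8.11169401e-04] [[0.0, 0.956, 0.294, 0.074], [1.0, 0.0, -0.001, -0.001], [-0.001, 0.294, -0.956, -0.142], [0.0, 0.0, 0.0, 1.0]]
[317.  355.9] 42140 ((319.5, 325.5), (147.0, 639.0), 90.0)
[319.7 179.8] 1237 ((319.5, 180.5), (91.0, 13.0), 90.0)
[433.4 173.9] 922 ((433.53277587890625, 173.6393585205078), (21.819116592407227, 44.81520080566406), 5.19442892074585)
[207.2 174.9] 895 ((207.1005096435547, 175.03866577148438), (44.02015686035156, 20.998676300048828), 84.47245788574219)
[22.6 70.7] 842 ((25.419771194458008, 71.58882904052734), (57.32931900024414, 18.574485778808594), 15.52410888671875)
```

View pics/w1.png

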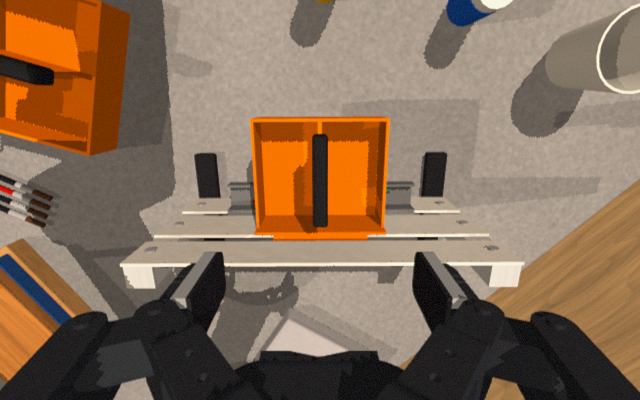

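The wrist view shows the hung caddy square to the gripper, with the handle at (320,180), columns 313–326, rows 135–226, and the panel's top edge below it at row ~250.

```bash
python3 - <<'E'
from h import *
c,o=np.load("w1.npy",allow_pickle=True);T=wristT(c,o)
b=[x for x in comps(c,(0,0,0),(179,120,60),(290,120,350,240),150)][0][2]
print(b.min(0),b.max(0))
u=b[:,0].mean();p=on_plane(c,[[u,b[:,1].min()-.5],[u,b[:,1].max()+.5],[b[:,0].min()-.5,180],[b[:,0].max()+.5,180]],.185,T)
print(p.round(4),np.linalg.norm(p[1]-p[0]),np.linalg.norm(p[3]-p[2]),"mid",(p[0]+p[1])/2)
# top-slat front top edge / posts: white bright row, orange bounds at back (z .148)
w=R.from_quat(o["tool_rot"]).as_matrix();print("toolx",w[:,0],"tooly",w[:,1])
ps=[x for x in comps(c,(0,0,190),(60,40,255),(100,230,540,300),40)]
for x in ps[:5]:print(x[0].round(1),x[1],x[2].min(0),x[2].max(0),)
q=on_plane(c,[[123,264],[522,264]],.207,T);print(q.round(4),np.linalg.norm(q[1]-q[0]))
for v in(256,264):
  q=on_plane(c,[[320,v]],.207,T)[0];print(v,((q-(p[0]+p[1])/2)@w[:,0]))
k=c["color"][225:275,320];print([tuple(map(int,x)) for x in k[::2]])
E
```

```text
[313 135] [326 226]
[[ 0.5459 -0.1852  0.185 ]
 [ 0.6043 -0.2463  0.185 ]
 [ 0.5689 -0.2185  0.185 ]
 [ 0.5779 -0.21    0.185 ]] 0.0844398280382962 0.012430176023206826 mid [ 0.57509714 -0.21576577  0.185     ]
toolx [-0.6901926   0.72362423  0.00146645] tooly [ 7.23624124e-01  6.90193916e-01 -6.96793508e-04]
[499.1 271.7] 822 [448 262] [523 286]
[142.2 273.5] 681 [120 264] [187 287]
[335.5 263.8] 303 [225 262] [413 265]
[426.2 234.9] 176 [386 234] [468 236]
[[ 0.4964 -0.3861  0.207 ]
 [ 0.7525 -0.1418  0.207 ]] 0.35396532929840824
256 -0.0610247814148139
264 -0.06890102511424202
[(33, 30, 35), (150, 61, 0), (188, 74, 0), (203, 84, 0), (249, 116, 0), (249, 117, 0), (250, 119, 0), (197, 84, 0), (176, 147, 121), (174, 158, 135), (172, 155, 137), (171, 155, 134), (169, 153, 135), (171, 154, 134), (173, 154, 136), (174, 155, 136), (176, 156, 137), (172, 154, 134), (171, 155, 135), (239, 226, 197), (240, 228, 199), (103, 98, 87), (107, 96, 90), (107, 95, 91), (176, 161, 146)]
```

>>> {"fn": "move_arm", "kwargs": {"moves": [[[0,0.001,-0.05,0,100],[0,0.001,-0.1,0,100],[0,0.001,-0.14,0,100],[0,0.001,-0.162,0,100],[0,0.001,-0.162,0,100]]]}}

```text
clock: 2.4
eef_pos: [0.574, -0.2158, 0.157]
tool_rot: [0.394, 0.919, -0.0, -0.003]
ft_force: [0.5, 0.2, 0.0]
grip_width: 0.0852
grasp_force: 0.0
```

>>> {"fn": "move_arm", "kwargs": {"moves": [[[0,0,0,0,0],[0,0,0,0,0],[0,0,0,0,0],[0,0,0,0,0],[0,0,0,0,0]]]}}

```text
clock: 3.02
eef_pos: [0.5765, -0.216, 0.1602]
tool_rot: [0.393, 0.919, 0.0, 0.001]
ft_force: [0.5, 1.1, 2.7]
grip_width: 0.0129
grasp_force: 59.5
```

>>> {"fn": "move_arm", "kwargs": {"moves": [[[0.0021,-0.0022,0.0058,0,0],[0.0047,-0.0049,0.0112,0,0],[0.0075,-0.0078,0.0164,0,0],[0.0106,-0.0111,0.0211,0,0],[0.0106,-0.0111,0.0211,0,0]]]}}

```text
clock: 3.65
eef_pos: [0.5829, -0.2246, 0.1776]
tool_rot: [0.393, 0.919, 0.001, -0.006]
ft_force: [-6.6, 5.9, -4.2]
grip_width: 0.0131
grasp_force: 58.6
```

```bash
python3 - <<'E'
from h import *
o=monitor.get_obs();print(o['ft_force'],o['ft_torque'],o['eef_pos'],o['grip_width'],o['tool_rot'])
c=vision.camera("wrist");d=vision.camera("scene")
save("a1.png",np.hstack([c["color"][::1,100:540],cv2.resize(d["color"][130:230,210:310],(400,400),interpolation=cv2.INTER_CUBIC)[:,:360]]))
E
```

```text
[-6.58035959  5.88344102 -4.15491331] [1.51278889 1.4461221  0.26576354] [ 0.5828947  -0.22456513  0.17762273] 0.013107518608969332 [ 0.39308779  0.91948062  0.00104877 -0.00602278]
```

View pics/a1.png

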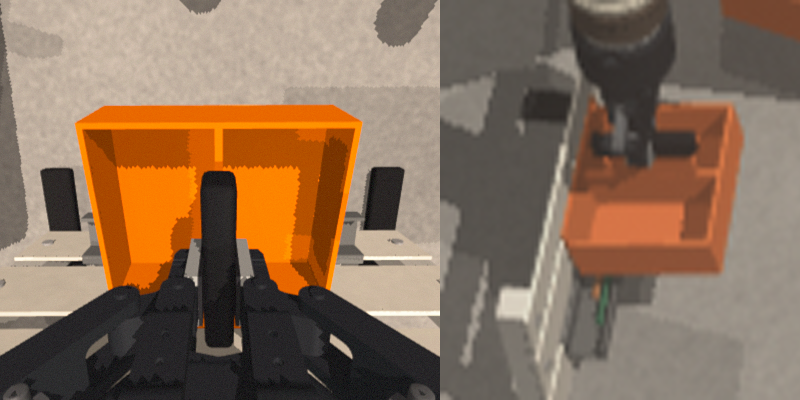

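It shows the caddy tilted up about 16°, lip still in the slot and the handle firmly held (about 9 N reaction), so I carry on along the arc.

>>> {"fn": "move_arm", "kwargs": {"moves": [[[0.0034,-0.0035,0.0043,0,0],[0.007,-0.0073,0.0082,0,0],[0.0109,-0.0114,0.0116,0,0],[0.0149,-0.0156,0.0146,0,0],[0.0149,-0.0156,0.0146,0,0]]]}}

```text
clock: 4.38
eef_pos: [0.5967, -0.2389, 0.1917]
tool_rot: [0.393, 0.919, 0.002, -0.008]
ft_force: [-8.8, 8.9, -3.3]
grip_width: 0.0128
grasp_force: 59.1
```

>>> {"fn": "move_arm", "kwargs": {"moves": [[[0.0043,-0.0045,0.0024,0,0],[0.0086,-0.009,0.0042,0,0],[0.0086,-0.009,0.0042,0,0]]]}}

```text
clock: 4.75
eef_pos: [0.5971, -0.2395, 0.1925]
tool_rot: [0.392, 0.92, 0.006, -0.021]
ft_force: [-27.0, 28.1, -1.0]
grip_width: 0.0127
grasp_force: 59.3
```

```bash
python3 - <<'E'
from h import *
o=monitor.get_obs();print(o['ft_force'],o['ft_torque'],o['eef_pos'],o['grip_width'],o['tool_rot'])
d=o['eef_pos']-[.5765,-.216,.1602];print("in,up",d[0]*.69-d[1]*.724,d[2])
c=vision.camera("wrist");d=vision.camera("scene")
save("a2.png",np.hstack([c["color"][::1,100:540],cv2.resize(d["color"][130:230,210:310],(400,400),interpolation=cv2.INTER_CUBIC)[:,:360]]))
E
```

```text
[-27.02532407  28.13180693  -1.04636438] [ 5.90579525  5.69691581 -0.11544319] [ 0.59707223 -0.23949893  0.19246314] 0.012724814384514803 [ 0.39158649  0.91989367  0.00555199 -0.02061138]
in,up 0.031208057908420517 0.0322631364876772
```

View pics/a2.png

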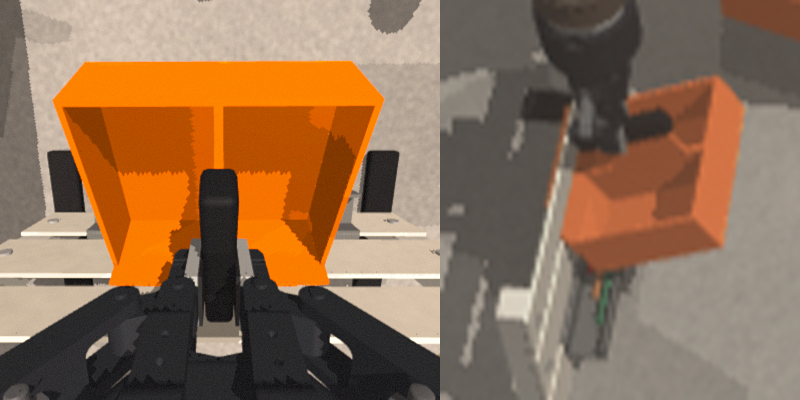

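It shows the caddy tilted further, but the inward motion has stalled with about 39 N pushing out. I work out the actual tilt and what is touching before going on, and back off slightly first.

>>> {"fn": "move_arm", "kwargs": {"moves": [[[-0.006,0.0063,0,0,0],[-0.006,0.0063,0,0,0]]]}}

```text
clock: 5.1
eef_pos: [0.5967, -0.2393, 0.1942]
tool_rot: [0.393, 0.92, 0.002, -0.012]
ft_force: [-12.5, 13.5, -5.3]
grip_width: 0.0129
grasp_force: 59.2
```

```bash
cat > tilt.py <<'E'
from h import *
o=monitor.get_obs();c=vision.camera("wrist");np.save("wl.npy",(c,o),allow_pickle=True)
print(o['ft_force'].round(1),o['ft_torque'].round(2),o['eef_pos'].round(4))
T=wristT(c,o);im=c["color"]
m=sum((np.uint8(0)|0 for _ in []),np.zeros(im.shape[:2],np.uint8))
for x in comps(c,(3,180,60),(18,255,255),(100,0,540,400),300)[:4]: m[x[2][:,1],x[2][:,0]]=255
bright=cv2.inRange(cv2.cvtColor(im,cv2.COLOR_RGB2HSV),np.array((3,180,225)),np.array((18,255,255)))
# extents per row
for v in range(0,300,6):
    xs=np.where(m[v])[0]
    if len(xs)>20: print(v,xs.min(),xs.max(),end=" | ")
E
python3 tilt.py; python3 -c "
from h import *
c,o=np.load('wl.npy',allow_pickle=True);print(c['camera_matrix'])"
```

```text
[-12.5  13.5  -5.3] [ 2.84  2.82 -0.01] [ 0.5967 -0.2393  0.1942]
66 182 455 | 72 177 460 | 78 172 465 | 84 167 471 | 90 161 476 | 96 156 481 | 102 154 482 | 108 156 480 | 114 158 478 | 120 160 476 | 126 162 473 | 132 165 471 | 138 167 469 | 144 169 467 | 150 170 466 | 156 173 463 | 162 175 461 | 168 177 458 | 174 179 456 | 180 181 454 | 186 184 452 | 192 187 450 | 198 189 448 | 204 191 446 | 210 194 443 | 216 196 441 | 222 197 439 | 228 200 437 | 234 202 435 | 240 204 432 | 246 207 430 | 252 209 428 | 258 211 426 | 264 214 424 | 270 213 425 | 276 211 427 | 282 209 428 | [[321.78495862   0.         318.61781938]
 [  0.         321.78495862 195.08408456]
 [  0.           0.           1.        ]]
```

Measured tilt is about 26°. The bar's rear end (caddy x 38, z 95) reaches the top slat near 27°, so a pure swing stops there. I plan a 2D path in the panel's section from the given dimensions.

```bash
cat > plan.py <<'E'
import numpy as np,heapq
# caddy boxes relative to point P=(63,55) of caddy; slats relative to (0,145)
box=lambda a,b,c,d:(a-63,b-63,c-55,d-55)
C=[box(64,67,55,73.5),box(57,67,55,58),box(57,60,0,58),box(-48,38,75,95),box(-60,60,0,3),box(-60,-57,0,45)]
S=[(0,3,-133,-75),(0,3,-59,0),(0,3,16,62),(-34,0,-95,-72)]
def bd(b,s):
    x=np.linspace(b[0],b[1],max(2,int((b[1]-b[0])/s)+1));z=np.linspace(b[2],b[3],max(2,int((b[3]-b[2])/s)+1))
    return np.vstack([np.c_[x,0*x+b[2]],np.c_[x,0*x+b[3]],np.c_[0*z+b[0],z],np.c_[0*z+b[1],z]])
PC=np.vstack([bd(b,1.5) for b in C]);PS=np.vstack([bd(b,1.5) for b in S])
def sd(P,boxes):
    r=np.full(len(P),1e9)
    for a,b,c,d in boxes:
        q=np.c_[np.abs(P[:,0]-(a+b)/2)-(b-a)/2,np.abs(P[:,1]-(c+d)/2)-(d-c)/2]
        r=np.minimum(r,np.linalg.norm(np.maximum(q,0),axis=1)+np.minimum(q.max(1),0))
    return r
def M(t):
    c,s=np.cos(t),np.sin(t);return np.array([[c,s],[-s,c]])   # swing: x'=xc+zs
def clear(x,z,t):
    m=M(np.radians(t));g=m@[-68,33]+(x,z)       # grip point
    f=(-13-g[0]) if g[1]-19<62 else 9           # fingers half-depth 13
    return min(sd(PC@m.T+(x,z),S).min(),sd((PS-(x,z))@m,C).min(),f)
if __name__=="__main__":
    xs=np.arange(-26,8.1,.5);zs=np.arange(-4,14.1,.5);ts=np.arange(0,61,2)
    G=np.array([[[clear(x,z,t) for t in ts] for z in zs] for x in xs])
    i0=(np.abs(xs-3).argmin(),np.abs(zs-1).argmin(),0)
    best={i0:G[i0]};prev={};h=[(-G[i0],0,i0)]
    while h:
        w,n,i=heapq.heappop(h)
        if xs[i[0]]<=-25: break
        for k in range(3):
            for s in(-1,1):
                j=list(i);j[k]+=s;j=tuple(j)
                if min(j)<0 or j[0]>=len(xs) or j[1]>=len(zs) or j[2]>=len(ts): continue
                v=min(-w,G[j])
                if v>best.get(j,-9): best[j]=v;prev[j]=i;heapq.heappush(h,(-v,n+1,j))
    print("widest",-w);p=[i]
    while p[-1] in prev:p.append(prev[p[-1]])
    for q in p[::-1][::3]: print(xs[q[0]],zs[q[1]],ts[q[2]],G[q].round(2),end=" ; ")
E
time python3 plan.py
```

```text
widest 0.0
3.0 1.0 0 0.0 ; 2.0 1.0 2 0.52 ; 1.0 1.0 4 0.05 ; 0.5 1.0 8 0.61 ; -0.5 1.0 10 0.16 ; -1.0 1.0 14 0.03 ; -1.5 1.5 16 0.4 ; -2.5 1.5 18 0.25 ; -3.0 1.5 22 0.0 ; -3.5 2.0 24 0.37 ; -4.5 1.5 24 0.05 ; -4.5 0.0 24 0.11 ; -5.5 -0.5 24 0.01 ; -7.0 -0.5 24 0.01 ; -8.5 -0.5 24 0.03 ; -10.0 -0.5 24 0.64 ; -11.5 -0.5 24 1.25 ; -13.0 -0.5 24 2.2 ; -14.5 -0.5 24 3.54 ; -16.0 -0.5 24 4.97 ; -17.5 -0.5 24 6.44 ; -19.0 -0.5 24 7.92 ; -20.5 -0.5 24 9.4 ; -22.0 -0.5 24 10.89 ; -23.5 -0.5 24 12.38 ; -25.0 -0.5 24 13.88 ; 
real	0m23.434s
user	0m23.716s
sys	0m0.008s
```

```bash
cat > plan2.py <<'E'
from plan import *
xs=np.arange(-16,4.1,.5);zs=np.arange(-4,12.1,.5)
def widest(G,starts,goal):
    best={};prev={};h=[]
    for i in starts: best[i]=G[i];heapq.heappush(h,(-G[i],0,i))
    while h:
        w,n,i=heapq.heappop(h)
        if goal(i): break
        for k in range(2):
            for s in(-1,1):
                j=list(i);j[k]+=s;j=tuple(j)
                if min(j)<0 or j[0]>=G.shape[0] or j[1]>=G.shape[1]: continue
                v=min(-w,G[j])
                if v>best.get(j,-9): best[j]=v;prev[j]=i;heapq.heappush(h,(-v,n+1,j))
    p=[i]
    while p[-1] in prev:p.append(prev[p[-1]])
    return -w,p[::-1]
for t in(22,24,26,28,30,32,36):
    G=np.array([[clear(x,z,t) for z in zs] for x in xs])
    k=[(i,j) for i in range(len(xs)) for j in range(len(zs)) if xs[i]>=-.5 and -.5<=zs[j]<=4]
    i0=max(k,key=lambda q:G[q])
    w,p=widest(G,[i0],lambda i:xs[i[0]]<=-15.5)
    print(t,"w",round(w,2),[(xs[a],zs[b],round(G[a,b],1)) for a,b in p[::2]][:16])
E
python3 plan2.py
```

```text
22 w -0.2 [(np.float64(1.5), np.float64(4.0), np.float64(3.1)), (np.float64(1.0), np.float64(4.5), np.float64(3.4)), (np.float64(0.5), np.float64(4.0), np.float64(2.8)), (np.float64(-0.5), np.float64(4.0), np.float64(2.3)), (np.float64(-1.0), np.float64(3.5), np.float64(2.0)), (np.float64(-1.5), np.float64(3.0), np.float64(1.5)), (np.float64(-2.0), np.float64(2.5), np.float64(1.0)), (np.float64(-2.5), np.float64(2.0), np.float64(0.5)), (np.float64(-3.5), np.float64(2.0), np.float64(0.2)), (np.float64(-4.0), np.float64(1.5), np.float64(-0.1)), (np.float64(-4.0), np.float64(0.5), np.float64(-0.1)), (np.float64(-4.5), np.float64(0.0), np.float64(0.0)), (np.float64(-4.5), np.float64(-1.0), np.float64(-0.2)), (np.float64(-5.5), np.float64(-1.0), np.float64(0.2)), (np.float64(-6.5), np.float64(-1.0), np.float64(0.2)), (np.float64(-7.5), np.float64(-1.0), np.float64(0.2))]
24 w 0.06 [(np.float64(1.5), np.float64(4.0), np.float64(3.0)), (np.float64(1.0), np.float64(4.5), np.float64(3.3)), (np.float64(0.0), np.float64(4.5), np.float64(2.9)), (np.float64(-0.5), np.float64(4.0), np.float64(2.4)
[... 4358 characters left out ...]
.5), np.float64(4.0), np.float64(0.2)), (np.float64(-4.5), np.float64(4.0), np.float64(1.2)), (np.float64(-5.5), np.float64(4.0), np.float64(1.2)), (np.float64(-6.5), np.float64(4.0), np.float64(0.4)), (np.float64(-7.5), np.float64(4.0), np.float64(-0.4)), (np.float64(-8.5), np.float64(4.0), np.float64(-1.3)), (np.float64(-9.5), np.float64(4.0), np.float64(-1.1)), (np.float64(-10.5), np.float64(4.0), np.float64(-1.3)), (np.float64(-11.5), np.float64(4.0), np.float64(-1.4)), (np.float64(-12.5), np.float64(4.0), np.float64(-0.9)), (np.float64(-13.5), np.float64(4.0), np.float64(-0.6)), (np.float64(-14.5), np.float64(4.0), np.float64(0.4)), (np.float64(-15.5), np.float64(4.0), np.float64(1.4))]
```

The plan shows a constant tilt near 28–30° is enough: raise about 4 mm, then go diagonally out and down, then straight out. I ease the press and raise, then re-measure.

>>> {"fn": "move_arm", "kwargs": {"moves": [[[-0.001,0.001,0.003,0,0],[-0.002,0.002,0.006,0,0],[-0.002,0.002,0.006,0,0]]]}}

```text
clock: 5.52
eef_pos: [0.5964, -0.2394, 0.1985]
tool_rot: [0.393, 0.919, 0.001, -0.01]
ft_force: [-6.6, 7.2, -14.9]
grip_width: 0.013
grasp_force: 60.1
```

```bash
cat > tilt.py <<'E'
from h import *
o=monitor.get_obs();c=vision.camera("wrist")
T=wristT(c,o);K=c["camera_matrix"];f,cx,cy=K[0,0],K[0,2],K[1,2]
m=np.zeros(c["color"].shape[:2],np.uint8)
for x in comps(c,(3,180,50),(18,255,255),(60,0,580,400),300)[:4]: m[x[2][:,1],x[2][:,0]]=1
rows=[(v,np.where(m[v])[0]) for v in range(0,230) if m[v].sum()>60]
v=np.array([r[0] for r in rows]);wd=np.array([r[1].max()-r[1].min()+1 for r in rows],float)
k=wd.argmax();a=np.polyfit(v[3:k-3],wd[3:k-3],1);b=np.polyfit(v[k+5:k+60],wd[k+5:k+60],1)
vr=(b[1]-a[1])/(a[0]-b[0]);wr=np.polyval(a,vr)          # rim: crossing of the two side lines
vb=v[0]-.5;wb=np.polyval(a,vb)
P=lambda vv,w:np.array([(0),(cy-vv)/f,-1])*(f*.14/w)
H=np.array(c["hand_eye"]);t=lambda p:(T@np.r_[p,1])[:3]
rim,bot=t(P(vr,wr)),t(P(vb,wb));n=np.array([-.690,.724,0])
d=bot-rim;th=np.arctan2(d@n,-d[2])
# side-line slope gives a second tilt estimate: rim back corner direction
face0=np.array([.5765,-.216,0])@n-.0655           # panel face along n (handle was 65.5 mm out)
g=lambda p:(-(p@n-face0)*1e3,p[2]*1e3)
r=g(rim);cs,sn=np.cos(th),np.sin(th);Pv=(r[0]+123*cs+10*sn,r[1]-123*sn+10*cs)
print("F out",round(o['ft_force']@n,1),"z",o['ft_force'][2].round(1),"tcp",np.round(g(o['eef_pos']),1),"len",np.linalg.norm(d).round(4),"tilt",np.degrees(th).round(1),"rim",np.round(r,1),"P",np.round(Pv,1),"vr,vb,wr,wb",np.round([vr,vb,wr,wb],1))
E
python3 tilt.py
```

```text
F out 9.7 z -14.9 tcp [-34.9 198.5] len 0.0449 tilt 26.2 rim [-108.3  199.7] P [  6.5 154.4] vr,vb,wr,wb [ 98.8  60.5 331.5 266.2]
```

>>> {"fn": "move_arm", "kwargs": {"moves": [[[0,0,0.003,0,0],[0,0,0.006,0,0],[0,0,0.006,0,0]]]}}

```text
clock: 5.95
eef_pos: [0.5964, -0.2396, 0.199]
tool_rot: [0.393, 0.919, 0.001, -0.013]
ft_force: [-0.6, 3.2, -32.8]
grip_width: 0.0126
grasp_force: 59.7
```

```bash
python3 tilt.py
```

```text
F out 2.7 z -32.8 tcp [-34.6 199. ] len 0.0443 tilt 26.7 rim [-108.1  200.7] P [  6.4 154.4] vr,vb,wr,wb [ 98.8  60.5 331.8 267.3]
```

>>> {"fn": "move_arm", "kwargs": {"moves": [[[-0.001,0.001,0,0,0],[-0.002,0.0021,0,0,0],[-0.003,0.0031,0,0,0],[-0.003,0.0031,0,0,0]]]}}

```text
clock: 6.5
eef_pos: [0.5962, -0.2395, 0.1988]
tool_rot: [0.393, 0.919, -0.0, -0.009]
ft_force: [8.4, -3.9, -39.6]
grip_width: 0.0125
grasp_force: 59.1
```

```bash
python3 tilt.py
```

```text
F out -8.6 z -39.6 tcp [-34.9 198.8] len 0.0456 tilt 26.2 rim [-108.3  200. ] P [  6.4 154.6] vr,vb,wr,wb [ 98.7  59.5 332.  265.9]
```

>>> {"fn": "move_arm", "kwargs": {"moves": [[[0,0,-0.003,0,0],[0,0,-0.006,0,0],[0,0,-0.01,0,0],[0,0,-0.014,0,0],[0,0,-0.014,0,0]]]}}

```text
clock: 7.18
eef_pos: [0.5967, -0.2391, 0.1979]
tool_rot: [0.394, 0.919, 0.0, -0.002]
ft_force: [-6.4, 4.4, -13.4]
grip_width: 0.0127
grasp_force: 62.4
```

```bash
python3 tilt.py
```

```text
F out 7.6 z -13.4 tcp [-34.8 197.9] len 0.0449 tilt 25.3 rim [-108.3  198. ] P [  7.2 154.4] vr,vb,wr,wb [ 98.9  60.5 331.3 266.2]
```

>>> {"fn": "move_arm", "kwargs": {"moves": [[[0,0,-0.003,0,0],[0,0,-0.006,0,0],[0,0,-0.008,0,0],[0,0,-0.008,0,0]]]}}

```text
clock: 7.72
eef_pos: [0.5973, -0.2387, 0.1954]
tool_rot: [0.394, 0.919, 0.001, 0.001]
ft_force: [-13.6, 8.4, 4.3]
grip_width: 0.0127
grasp_force: 64.9
```

```bash
python3 tilt.py
```

```text
F out 15.5 z 4.3 tcp [-34.7 195.4] len 0.0437 tilt 24.4 rim [-108.1  194.3] P [  8.1 152.6] vr,vb,wr,wb [ 99.   62.5 329.5 265.9]
```

>>> {"fn": "move_arm", "kwargs": {"moves": [[[-0.003,0.0031,0,0,0],[-0.0055,0.0058,0,0,0],[-0.007,0.0072,0,0,0],[-0.007,0.0072,0,0,0]]]}}

```text
clock: 8.28
eef_pos: [0.5926, -0.2335, 0.1902]
tool_rot: [0.394, 0.919, -0.0, 0.001]
ft_force: [0.1, 0.1, -3.7]
grip_width: 0.0126
grasp_force: 63.8
```

```bash
python3 tilt.py
```

```text
F out 0.0 z -3.7 tcp [-41.7 190.2] len 0.0449 tilt 24.6 rim [-115.   189.4] P [  1.1 147.3] vr,vb,wr,wb [ 99.3  61.5 330.2 265.2]
```

Free now; the grip holds the tilt at about 25°. I raise it against the top slat's lower edge to gain a few more degrees.

>>> {"fn": "move_arm", "kwargs": {"moves": [[[0,0,0.006,0,0],[0,0,0.011,0,0],[0,0,0.015,0,0],[0,0,0.018,0,0],[0,0,0.018,0,0]]]}}

```text
clock: 8.95
eef_pos: [0.5929, -0.2345, 0.2001]
tool_rot: [0.394, 0.919, -0.001, -0.002]
ft_force: [11.9, -7.7, -30.4]
grip_width: 0.0128
grasp_force: 60.1
```

```bash
python3 tilt.py
```

```text
F out -13.8 z -30.4 tcp [-40.7 200.1] len 0.0447 tilt 25.4 rim [-114.1  200.2] P [  1.3 156.4] vr,vb,wr,wb [ 99.   60.5 331.6 266.6]
```

>>> {"fn": "move_arm", "kwargs": {"moves": [[[0.001,-0.001,0.004,0,0],[0.002,-0.002,0.008,0,0],[0.003,-0.003,0.012,0,0],[0.003,-0.003,0.012,0,0]]]}}

```text
clock: 9.5
eef_pos: [0.5958, -0.2375, 0.208]
tool_rot: [0.394, 0.919, -0.001, -0.004]
ft_force: [16.2, -8.9, -43.2]
grip_width: 0.0122
grasp_force: 59.4
```

```bash
python3 tilt.py
```

```text
F out -17.6 z -43.2 tcp [-36.6 208. ] len 0.0453 tilt 31.8 rim [-109.   213.1] P [  0.8 156.8] vr,vb,wr,wb [101.4  51.5 342.  278.4]
```

>>> {"fn": "move_arm", "kwargs": {"moves": [[[-0.0005,0,-0.006,0,0],[-0.001,0.0005,-0.012,0,0],[-0.001,0.0005,-0.016,0,0],[-0.001,0.0005,-0.019,0,0],[-0.001,0.0005,-0.019,0,0]]]}}

```text
clock: 10.18
eef_pos: [0.5938, -0.2355, 0.2007]
tool_rot: [0.394, 0.919, 0.0, 0.0]
ft_force: [0.1, 0.9, -3.3]
grip_width: 0.0127
grasp_force: 64.7
```

```bash
python3 tilt.py
```

```text
F out 0.6 z -3.3 tcp [-39.5 200.7] len 0.0445 tilt 30.6 rim [-111.9  204.4] P [ -0.9 150.4] vr,vb,wr,wb [101.4  53.5 340.3 277.5]
```

>>> {"fn": "move_arm", "kwargs": {"moves": [[[-0.0014,0.0014,-0.0025,0,0],[-0.0021,0.0022,-0.0042,0,0],[-0.0026,0.0027,-0.0054,0,0],[-0.0026,0.0027,-0.0054,0,0]]]}}

```text
clock: 10.72
eef_pos: [0.5913, -0.2329, 0.1947]
tool_rot: [0.394, 0.919, -0.0, -0.0]
ft_force: [0.4, -0.3, -2.6]
grip_width: 0.0127
grasp_force: 64.7
```

```bash
python3 tilt.py
```

```text
F out -0.5 z -2.6 tcp [-43.  194.7] len 0.0445 tilt 30.6 rim [-115.4  198.5] P [ -4.5 144.4] vr,vb,wr,wb [101.5  53.5 340.4 277.5]
```

>>> {"fn": "move_arm", "kwargs": {"moves": [[[-0.0014,0.0014,0,0,0],[-0.0028,0.0029,0,0,0],[-0.0042,0.0043,0,0,0],[-0.0042,0.0043,0,0,0]]]}}

```text
clock: 11.28
eef_pos: [0.5898, -0.2314, 0.1945]
tool_rot: [0.394, 0.919, -0.001, 0.003]
ft_force: [7.3, -7.7, -9.3]
grip_width: 0.0129
grasp_force: 63.6
```

```bash
python3 tilt.py
```

```text
F out -10.6 z -9.3 tcp [-45.2 194.5] len 0.0451 tilt 30.0 rim [-117.5  197.6] P [ -6.  144.7] vr,vb,wr,wb [101.6  53.5 339.7 276.3]
```

>>> {"fn": "move_arm", "kwargs": {"moves": [[[0,0,-0.0015,0,0],[0,0,-0.003,0,0],[0,0,-0.003,0,0]]]}}

```text
clock: 11.7
eef_pos: [0.5866, -0.2282, 0.1915]
tool_rot: [0.393, 0.919, 0.0, -0.001]
ft_force: [-0.9, -0.2, -2.0]
grip_width: 0.0126
grasp_force: 64.7
```

```bash
python3 tilt.py
```

```text
F out 0.5 z -2.0 tcp [-49.7 191.5] len 0.0447 tilt 30.7 rim [-122.   195.6] P [-11.1 141.4] vr,vb,wr,wb [101.7  53.5 340.7 277.5]
```

>>> {"fn": "move_arm", "kwargs": {"moves": [[[-0.004,0.0042,0,0,0],[-0.01,0.0105,0,0,0],[-0.018,0.019,0,0,0],[-0.028,0.029,0,0,0],[-0.036,0.038,0,0,0]]]}}

```text
clock: 12.38
eef_pos: [0.5503, -0.1898, 0.192]
tool_rot: [0.393, 0.919, 0.0, -0.0]
ft_force: [0.6, 0.1, -3.3]
grip_width: 0.0127
grasp_force: 64.7
```

```bash
python3 tilt.py
```

```text
F out -0.3 z -3.3 tcp [-102.5  192. ] len 0.0447 tilt 30.6 rim [-174.8  196.1] P [-63.9 142. ] vr,vb,wr,wb [101.8  53.5 341.  277.7]
```

Released from the panel: the force is only the caddy's weight and the grip holds the tilt. I carry it over the mat, above the jars.

>>> {"fn": "move_arm", "kwargs": {"moves": [[[0,0.01,0.025,0,0],[0.005,0.035,0.055,0,0],[0.01,0.07,0.075,0,0],[0.017,0.11,0.08,0,0],[0.024,0.15,0.08,0,0]]]}}

```text
clock: 13.05
eef_pos: [0.5757, -0.0396, 0.273]
tool_rot: [0.394, 0.919, 0.0, 0.001]
ft_force: [0.2, 0.3, -3.4]
grip_width: 0.0124
grasp_force: 64.7
```

>>> {"fn": "move_arm", "kwargs": {"moves": [[[0.007,0.045,0,0,0],[0.014,0.09,0,0,0],[0.021,0.135,0,0,0],[0.028,0.18,0,0,0],[0.035,0.225,0,0,0]]]}}

```text
clock: 13.68
eef_pos: [0.6102, 0.1858, 0.2719]
tool_rot: [0.393, 0.919, 0.0, 0.0]
ft_force: [1.0, 0.2, -3.5]
grip_width: 0.0125
grasp_force: 64.7
```

>>> {"fn": "move_arm", "kwargs": {"moves": [[[0.005,0.035,0,0,0],[0.009,0.06,0,0,0],[0.011,0.078,0,0,0],[0.011,0.078,0,0,0]]]}}

```text
clock: 14.18
eef_pos: [0.6209, 0.2638, 0.2711]
tool_rot: [0.392, 0.92, -0.0, -0.0]
ft_force: [0.5, -1.3, -3.8]
grip_width: 0.0128
grasp_force: 64.7
```

```bash
python3 tilt.py; python3 -c "
from h import *
o=monitor.get_obs();print(o['clock'],o['joint_pos'].round(2),o['eef_pos'])"
```

```text
F out -1.3 z -3.8 tcp [-382.2  271.1] len 0.0589 tilt 32.1 rim [-445.9  287.5] P [-336.4  230.7] vr,vb,wr,wb [125.7  53.5 366.6 279.1]
14.225 [ 0.4   0.61  0.68  1.63 -0.    1.21] [0.620974   0.26253648 0.27135816]
```

>>> {"fn": "move_arm", "kwargs": {"moves": [[[0,0,-0.04,0,0],[0,0,-0.085,0,0],[0,0,-0.12,0,0],[0,0,-0.145,0,0],[0,0,-0.15,0,0]]]}}

```text
clock: 14.85
eef_pos: [0.6197, 0.2603, 0.1196]
tool_rot: [0.394, 0.919, -0.002, -0.002]
ft_force: [-0.4, 0.1, -3.6]
grip_width: 0.0128
grasp_force: 64.6
```

>>> {"fn": "move_arm", "kwargs": {"moves": [[[0,0,-0.003,0,0],[0,0,-0.007,0,0],[0,0,-0.011,0,0],[0,0,-0.015,0,0],[0,0,-0.018,0,0]]]}}

```text
clock: 15.48
eef_pos: [0.6212, 0.2623, 0.1036]
tool_rot: [0.393, 0.919, -0.0, -0.0]
ft_force: [0.2, -0.3, -3.6]
grip_width: 0.0127
grasp_force: 64.7
```

>>> {"fn": "move_arm", "kwargs": {"moves": [[[0,0,-0.003,0,0],[0,0,-0.006,0,0],[0,0,-0.009,0,0],[0,0,-0.011,0,0],[0,0,-0.013,0,0]]]}}

```text
clock: 16.1
eef_pos: [0.6217, 0.2625, 0.0972]
tool_rot: [0.394, 0.919, 0.002, 0.002]
ft_force: [-10.6, -4.6, 27.0]
grip_width: 0.0127
grasp_force: 69.1
```

>>> {"fn": "move_arm", "kwargs": {"moves": [[[-0.0041,0.0043,-0.0008,0,0],[-0.0083,0.0087,-0.0016,0,0],[-0.0124,0.013,-0.003,0,0],[-0.0166,0.0174,-0.0047,0,0],[-0.0207,0.0217,-0.0066,0,0]]]}}

```text
clock: 16.73
eef_pos: [0.6021, 0.2833, 0.0906]
tool_rot: [0.394, 0.919, 0.001, 0.003]
ft_force: [-7.2, -4.9, 17.3]
grip_width: 0.0127
grasp_force: 70.1
```

```bash
cat > look.py <<'E'
import sys
from h import *
o=monitor.get_obs();c=vision.camera("wrist");s=vision.camera("scene");n=sys.argv[1]
print(o['clock'],o['eef_pos'].round(4),o['ft_force'].round(1));np.save("wl.npy",(c,o,s),allow_pickle=True)
save(n,np.hstack([c["color"][:,100:540],cv2.resize(s["color"][220:365,300:430],(359,400),interpolation=cv2.INTER_CUBIC)]))
E
python3 look.py m1.png
```

```text
16.725 [0.6021 0.2833 0.0906] [-7.2 -4.9 17.3]
```

View pics/m1.png

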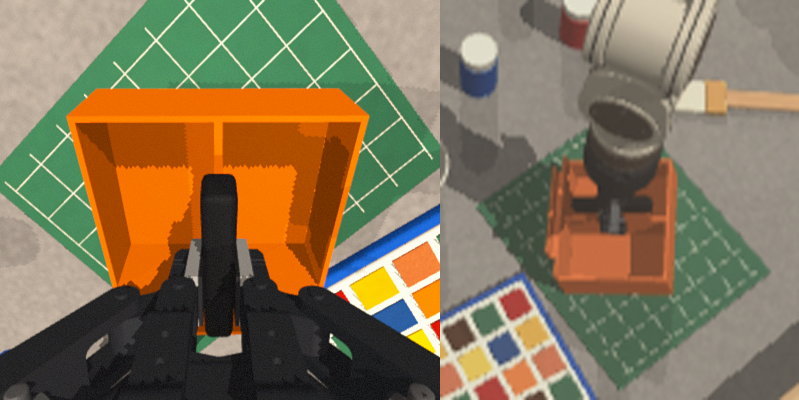

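The picture shows the caddy on the mat on its rear edge, its tilt down to about 18°. It levels as intended, so I continue the arc.

>>> {"fn": "move_arm", "kwargs": {"moves": [[[-0.0041,0.0043,-0.0028,0,0],[-0.0083,0.0087,-0.0057,0,0],[-0.0124,0.013,-0.0092,0,0],[-0.0159,0.0167,-0.013,0,0],[-0.018,0.0188,-0.016,0,0]]]}}

```text
clock: 17.45
eef_pos: [0.5821, 0.304, 0.0744]
tool_rot: [0.393, 0.92, 0.002, 0.001]
ft_force: [-11.8, -6.0, 31.9]
grip_width: 0.013
grasp_force: 75.7
```

```bash
python3 tilt.py
```

```text
F out 3.8 z 31.9 tcp [-438.1   74.4] len 0.0277 tilt 28.4 rim [-481.2   47. ] P [-368.2   -2.7] vr,vb,wr,wb [158.1 128.5 263.7 236.8]tilt.py:8: RankWarning: Polyfit may be poorly conditioned
  k=wd.argmax();a=np.polyfit(v[3:k-3],wd[3:k-3],1);b=np.polyfit(v[k+5:k+60],wd[k+5:k+60],1)
```

>>> {"fn": "move_arm", "kwargs": {"moves": [[[-0.0007,0.0007,-0.002,0,0],[-0.001,0.001,-0.004,0,0],[-0.001,0.001,-0.005,0,0],[-0.001,0.001,-0.005,0,0]]]}}

```text
clock: 18.0
eef_pos: [0.5821, 0.304, 0.0744]
tool_rot: [0.393, 0.919, 0.003, 0.003]
ft_force: [-17.5, -7.4, 42.7]
grip_width: 0.0132
grasp_force: 77.1
```

```bash
python3 look.py m2.png
```

```text
18.0 [0.5821 0.304  0.0744] [-17.5  -7.4  42.7]
```

View pics/m2.png

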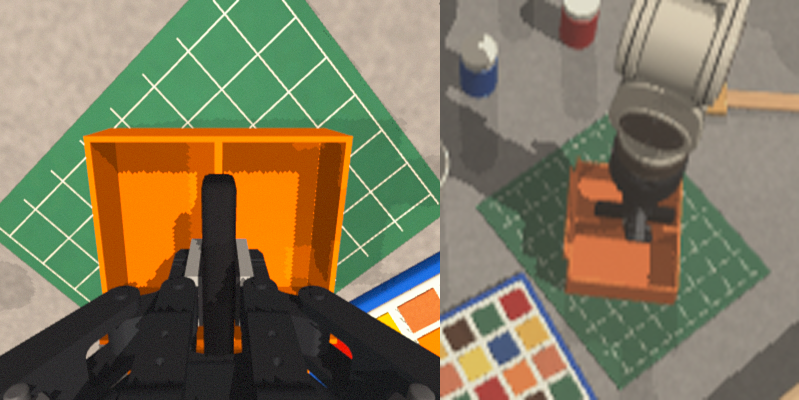

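The picture shows the caddy flat on the mat, and extra force no longer moves it. I unload, then open.

>>> {"fn": "move_arm", "kwargs": {"moves": [[[0,0,0.004,0,0],[0,0,0.008,0,0],[0,0,0.0105,0,0],[0,0,0.0105,0,0]]]}}

```text
clock: 18.6
eef_pos: [0.5821, 0.304, 0.0746]
tool_rot: [0.394, 0.919, 0.001, 0.001]
ft_force: [-2.1, -1.0, 6.7]
grip_width: 0.0128
grasp_force: 71.9
```

>>> {"fn": "move_arm", "kwargs": {"moves": [[[0,0,0,0,40],[0,0,0,0,60],[0,0,0,0,60],[0,0,0,0,60]]]}}

```text
clock: 19.1
eef_pos: [0.5814, 0.3038, 0.0733]
tool_rot: [0.394, 0.919, -0.0, -0.0]
ft_force: [-0.3, 0.6, 1.0]
grip_width: 0.0514
grasp_force: 0.0
```

>>> {"fn": "move_arm", "kwargs": {"moves": [[[0,0,0.03,0,60],[0,0,0.075,0,80],[0,-0.02,0.12,10,100],[0,-0.06,0.15,20,100],[0,-0.11,0.16,30,100]]]}}

```text
clock: 19.73
eef_pos: [0.5826, 0.194, 0.2365]
tool_rot: [0.138, 0.99, 0.001, 0.002]
ft_force: [0.2, -0.1, -0.5]
grip_width: 0.0857
grasp_force: 0.0
```

>>> {"fn": "move_arm", "kwargs": {"moves": [[[0,-0.03,0.01,10,100],[0,-0.06,0.02,20,100],[0,-0.09,0.02,30,100],[0,-0.11,0.02,40,100],[0,-0.115,0.02,50,100]]]}}

```text
clock: 20.35
eef_pos: [0.5815, 0.0773, 0.2539]
tool_rot: [-0.291, 0.957, -0.0, 0.0]
ft_force: [0.5, -0.8, -0.6]
grip_width: 0.0857
grasp_force: 0.0
```

```bash
python3 - <<'E'
from h import *
o=monitor.get_obs();c=vision.camera("wrist");t=vision.camera("top");s=vision.camera("scene")
print(o['clock'],o['eef_pos'].round(4),o['joint_pos'].round(2))
save("j1.png",np.hstack([c["color"][:,80:560][::1],cv2.resize(t["color"][90:230,150:310],(320,280))[:, :] if 0 else np.vstack([cv2.resize(t["color"][90:230,150:310],(320,280)),np.zeros((120,320,3),np.uint8)])]))
np.save("j1.npy",(c,o,t,s),allow_pickle=True);T=wristT(c,o)
h=comps(t,(0,0,0),(179,255,60),(180,140,250,200))
for x in h[:3]: print("blk",x[0].round(1),x[1],cv2.minAreaRect(x[2].astype(np.float32)),on_plane(t,x[0],.098).round(4))
b=comps(t,(3,150,60),(18,255,255),(150,130,270,225),100)
for x in b[:3]:
    r=cv2.minAreaRect(on_plane(t,x[2],.05)[:,:2].astype(np.float32));print("or",x[0].round(1),x[1],r)
m=comps(c,(105,100,20),(130,255,255),(0,0,640,400),100)
for x in m[:4]:print("blue",x[0],x[1],x[2].min(0),x[2].max(0))
m=comps(c,(0,0,160),(179,75,255),(0,0,640,300),150)
for x in m[:6]:print("white",x[0].round(1),x[1],x[2].min(0),x[2].max(0),on_plane(c,x[0],.085,T).round(4))
E
```

```text
20.35 [0.5815 0.0773 0.2539] [ 0.13  0.41  0.3   1.46 -0.   -0.46]
blk [200.  165.1] 163 ((200.1814727783203, 165.2093963623047), (5.69285774230957, 29.92528533935547), 49.08561706542969) [[0.5789 0.3027 0.098 ]]
or [201.7 166.8] 1589 ((0.5845518708229065, 0.29485389590263367), (0.15480771660804749, 0.12884403765201569), 43.926090240478516)
blue [365.93014706 326.94852941] 1088 [309 299] [425 357]
blue [300.11004785 134.30143541] 209 [279 127] [312 153]
blue [382.04938272 354.19753086] 162 [374 346] [391 362]
white [365.  118.7] 93062 [74  0] [639 299] [[0.5114 0.082  0.085 ]]
white [ 60.7 226. ] 15207 [  0 131] [146 299] [[ 0.7758 -0.1163  0.085 ]]
white [508.  102.9] 1207 [491  83] [525 123] [[0.426  0.1837 0.085 ]]
white [249.8 283.8] 887 [223 268] [302 299] [[0.7256 0.0818 0.085 ]]
white [439.7 175.8] 510 [384 139] [495 204] [[0.5147 0.1763 0.085 ]]
white [541.6 237.1] 166 [520 216] [569 258] [[0.5059 0.3081 0.085 ]]
```

View pics/j1.png

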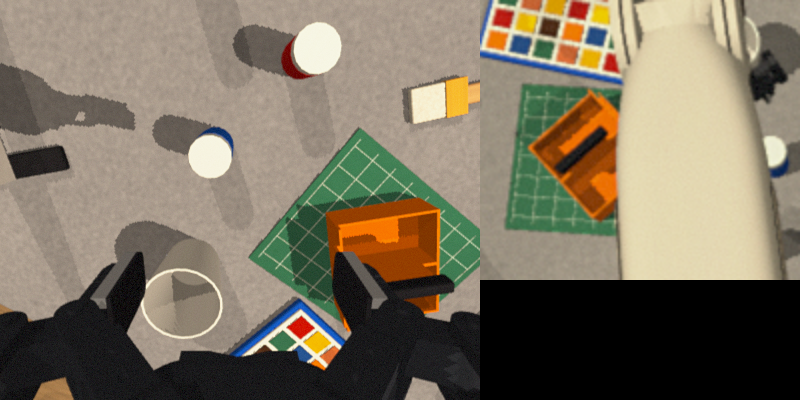

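The wrist view shows the blue jar's cap at (290,156), the tub rim at (262,303), the red jar at (397,48), and the caddy standing level on the mat. The top view puts its handle at (0.579, 0.303), so it is centred.

```bash
python3 - <<'E'
from h import *
c,o,t,s=np.load("j1.npy",allow_pickle=True);T=wristT(c,o)
g=comps(c,(0,0,225),(60,35,255),(255,120,325,190),100)
for x in g[:2]:
    (u,v),r=cv2.minEnclosingCircle(x[2].astype(np.float32));print(x[0],x[1],(u,v),r)
    p=on_plane(c,[[u,v],[u+r,v],x[0]],.085,T);print(p.round(4),"r",np.linalg.norm(p[1]-p[0]))
p=on_plane(c,[[262,303],[222,303],[302,303]],.095,T);print("tub",p.round(4))
jar=on_plane(c,g[0][0],.085,T)[0];d=p[0]-jar;print("gap",d,np.linalg.norm(d[:2]))
u=np.array([.69,-.724]);print("along close",d[:2]@u,"across",d[0]*.724+d[1]*.69)
E
```

```text
[289.54545455 156.30880231] 1386 (289.5454406738281, 156.40908813476562) 21.27774429321289
[[0.5813 0.0423 0.085 ]
 [0.5697 0.0595 0.085 ]
 [0.5812 0.0422 0.085 ]] r 0.020715144053444632
tub [[0.7321 0.1034 0.095 ]
 [0.7564 0.0672 0.095 ]
 [0.7078 0.1395 0.095 ]]
gap [0.15095824 0.06112817 0.01      ] 0.16286511320492025
along close 0.05990439114566887 across 0.15147220845147003
```

>>> {"fn": "move_arm", "kwargs": {"moves": [[[0,-0.025,0,5,100],[0.0005,-0.0343,-0.02,10,100],[0.0005,-0.0343,-0.08,10,100],[0.0005,-0.0343,-0.13,10,100],[0.0005,-0.0343,-0.13,10,100]]]}}

```text
clock: 21.12
eef_pos: [0.5781, 0.0447, 0.1193]
tool_rot: [-0.371, 0.929, 0.002, -0.005]
ft_force: [-0.8, -0.2, 1.0]
grip_width: 0.0853
grasp_force: 0.0
```

>>> {"fn": "move_arm", "kwargs": {"moves": [[[0,0,-0.03,0,100],[0,0,-0.06,0,100],[0,0,-0.077,0,100],[0,0,-0.077,0,100]]]}}

```text
clock: 21.62
eef_pos: [0.5822, 0.0448, 0.047]
tool_rot: [-0.372, 0.928, 0.0, -0.0]
ft_force: [-0.4, 0.2, 0.6]
grip_width: 0.0852
grasp_force: 0.0
```

>>> {"fn": "move_arm", "kwargs": {"moves": [[[0,0,0,0,60],[0,0,0,0,40],[0,0,0,0,20],[0,0,0,0,20],[0,0,0,0,20]]]}}

```text
clock: 22.25
eef_pos: [0.5834, 0.0445, 0.0484]
tool_rot: [-0.372, 0.928, -0.001, 0.002]
ft_force: [0.8, -1.1, 5.7]
grip_width: 0.0422
grasp_force: 61.5
```

>>> {"fn": "move_arm", "kwargs": {"moves": [[[0,0,0.03,0,20],[0,0,0.07,0,20],[-0.003,0.025,0.11,0,20],[-0.008,0.065,0.12,0,20],[-0.013,0.11,0.12,0,20]]]}}

```text
clock: 22.88
eef_pos: [0.5695, 0.1551, 0.1681]
tool_rot: [-0.371, 0.929, -0.0, 0.001]
ft_force: [-0.0, -0.1, -2.2]
grip_width: 0.0421
grasp_force: 61.3
```

>>> {"fn": "move_arm", "kwargs": {"moves": [[[-0.005,0.045,0,0,20],[-0.01,0.085,0,0,20],[-0.013,0.115,0,0,20],[-0.014,0.1265,0,0,20],[-0.014,0.1265,0,0,20]]]}}

```text
clock: 23.5
eef_pos: [0.5546, 0.281, 0.1662]
tool_rot: [-0.372, 0.928, -0.0, -0.001]
ft_force: [0.3, -1.1, -1.4]
grip_width: 0.0422
grasp_force: 61.3
```

```bash
python3 look.py p1.png; python3 - <<'E'
from h import *
c,o,s=np.load("wl.npy",allow_pickle=True);T=wristT(c,o)
for x in comps(c,(0,0,0),(179,255,60),(250,0,640,260),150)[:3]: print("blk",x[0].round(1),x[1],cv2.minAreaRect(x[2].astype(np.float32)),on_plane(c,x[0],.098,T).round(4))
for x in comps(c,(105,100,20),(130,255,255),(150,100,500,400),60)[:3]: print("blue",x[0].round(1),x[1],x[2].min(0),x[2].max(0))
E
```

```text
23.5 [0.5546 0.281  0.1662] [ 0.3 -1.1 -1.4]
blue [317.9 215.6] 3191 [270 186] [366 260]
blue [194.4 278.2] 777 [150 259] [228 304]
blue [274.1 338.8] 343 [260 323] [290 351]
```

View pics/p1.png

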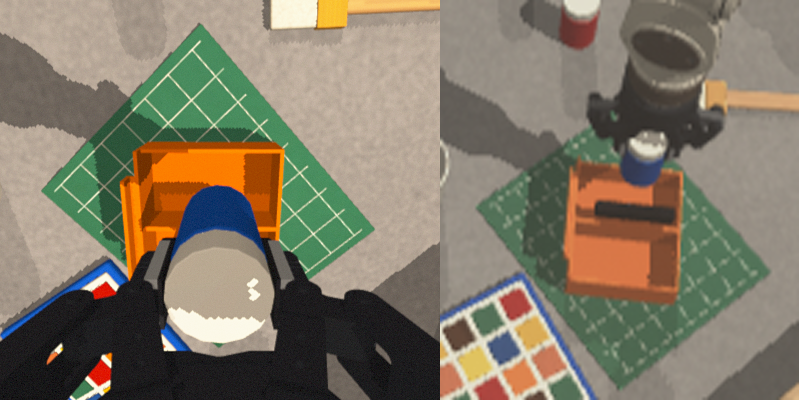

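The picture (last of the ten) shows the blue jar hanging upright over the caddy: cap at (318,285), caddy rim's outer edge at row ~143, columns 235–383. I check that rim numerically against the drop point.

```bash
python3 - <<'E'
from h import *
c,o,s=np.load("wl.npy",allow_pickle=True);T=wristT(c,o)
W=R.from_quat(o['tool_rot']).as_matrix();print("toolx",W[:,0].round(3))
p=on_plane(c,[[235,143],[383,143]],.048,T);print(p.round(4),np.linalg.norm(p[1]-p[0]))
m=p.mean(0);u=np.array([.69,-.724,0]);w=np.array([.724,.69,0]);e=o['eef_pos']
print("TCP from outer side wall mid: across",(e-m)@w,"along",(e-m)@u)
E
```

```text
toolx [-0.723 -0.691  0.001]
[[0.5726 0.2044 0.048 ]
 [0.4903 0.2905 0.048 ]] 0.11910809061310856
TCP from outer side wall mid: across 0.03995543346981918 along -0.008239035628164566
```

>>> {"fn": "move_arm", "kwargs": {"moves": [[[0,-0.003,-0.03,0,20],[0,-0.003,-0.06,0,20],[0,-0.003,-0.085,0,20],[0,-0.003,-0.1,0,20],[0,-0.003,-0.106,0,20]]]}}

```text
clock: 24.22
eef_pos: [0.5549, 0.2769, 0.06]
tool_rot: [-0.371, 0.929, -0.0, -0.001]
ft_force: [-0.3, -0.4, -1.1]
grip_width: 0.0419
grasp_force: 61.3
```

>>> {"fn": "move_arm", "kwargs": {"moves": [[[0,0,-0.002,0,20],[0,0,-0.004,0,20],[0,0,-0.006,0,20],[0,0,-0.006,0,20]]]}}

```text
clock: 24.72
eef_pos: [0.5551, 0.2782, 0.0549]
tool_rot: [-0.372, 0.928, 0.0, 0.0]
ft_force: [-0.1, -0.4, -1.8]
grip_width: 0.0421
grasp_force: 61.3
```

>>> {"fn": "move_arm", "kwargs": {"moves": [[[0,0,-0.001,0,20],[0,0,-0.002,0,20],[0,0,-0.003,0,20],[0,0,-0.003,0,20]]]}}

```text
clock: 25.22
eef_pos: [0.5553, 0.2782, 0.0543]
tool_rot: [-0.372, 0.928, 0.0, 0.001]
ft_force: [-4.1, -1.9, 11.2]
grip_width: 0.0423
grasp_force: 62.6
```

>>> {"fn": "move_arm", "kwargs": {"moves": [[[0,0,0.002,0,20],[0,0,0.002,0,70],[0,0,0.002,0,80],[0,0,0.002,0,80],[0,0,0.002,0,80]]]}}

```text
clock: 25.85
eef_pos: [0.555, 0.278, 0.0535]
tool_rot: [-0.372, 0.928, -0.0, -0.0]
ft_force: [-0.4, -0.0, 0.9]
grip_width: 0.068
grasp_force: 0.0
```

>>> {"fn": "move_arm", "kwargs": {"moves": [[[0,0,0.02,0,80],[0,0,0.05,0,80],[0,0,0.09,0,80],[-0.02,-0.02,0.14,0,80],[-0.06,-0.06,0.16,0,80]]]}}

```text
clock: 26.48
eef_pos: [0.497, 0.219, 0.2168]
tool_rot: [-0.372, 0.928, 0.0, 0.003]
ft_force: [-0.7, -1.5, 0.0]
grip_width: 0.0684
grasp_force: 0.0
```

>>> {"fn": "move_arm", "kwargs": {"moves": [[[-0.04,-0.06,0,0,80],[-0.08,-0.12,0,0,80],[-0.11,-0.18,0,0,80],[-0.12,-0.22,0,0,80],[-0.12,-0.22,0,0,80]]]}}

```text
clock: 27.1
eef_pos: [0.3734, -0.0051, 0.214]
tool_rot: [-0.368, 0.93, -0.0, 0.0]
ft_force: [0.2, 0.6, -0.7]
grip_width: 0.0682
grasp_force: 0.0
```

```bash
python3 - <<'E'
from h import *
o=monitor.get_obs();t=vision.camera("top");s=vision.camera("scene");print(o['clock'],o['eef_pos'].round(3),o['ft_force'].round(1))
save("f.png",t["color"])
for x in comps(t,(0,0,0),(179,255,60),(180,130,250,205),60)[:2]: print("blk",x[0].round(1),x[1],on_plane(t,x[0],.098).round(4))
b=np.vstack([x[2] for x in comps(t,(3,150,60),(18,255,255),(150,130,270,225),40)]);print("or",cv2.minAreaRect(on_plane(t,b,.048)[:,:2].astype(np.float32)))
r=(185,150,240,205);rs=(330,270,400,330)
for n,c,q in(("T",t,r),("S",s,rs)):
    for lo,hi,nm in(((0,0,160),(179,75,255),"cap"),((105,100,20),(130,255,255),"blue")):
        for x in comps(c,lo,hi,q,20)[:2]: print(n,nm,x[0].round(1),x[1],cv2.minAreaRect(x[2].astype(np.float32))[1],on_plane(c,x[0],.091).round(4))
for nm,rt in(("red",(275,200,300,226)),("yellow",(320,205,345,230))):
    b=comps(t,(0,0,160),(179,75,255),rt)
    if b: print(nm,b[0][0].round(1),on_plane(t,b[0][0],.085).round(3))
E
```

```text
27.1 [ 0.373 -0.005  0.214] [ 0.2  0.6 -0.7]
blk [200.4 165. ] 164 [[0.5793 0.3019 0.098 ]]
or ((0.5852702856063843, 0.29473406076431274), (0.1555677205324173, 0.13037022948265076), 43.926082611083984)
T cap [209.5 174.6] 198 (15.0, 15.0) [[0.554  0.2776 0.091 ]]
T blue [218.4 180.6] 64 (7.352146148681641, 13.601470947265625) [[0.5373 0.2523 0.091 ]]
S cap [370.6 284.2] 153 (13.0, 13.0) [[0.5547 0.2767 0.091 ]]
S cap [393.3 275.8] 65 (10.429031372070312, 11.64171028137207) [[0.4826 0.3012 0.091 ]]
red [291.9 212.7] [[0.45  0.05  0.085]]
yellow [330.  217.1] [[ 0.439 -0.053  0.085]]
```

Both views put the cap at (0.554, 0.277) at z 0.091, so the jar is upright on the compartment floor. The caddy is still centred, and the gripper is clear.

```bash
python3 -c "
from workcell import job
print(job.job_done())"
```

```text
the job is handed in; nothing more can be done
None
```

The orange caddy stands level in the middle of the mat with the blue jar upright in its near (−y) compartment, and the job is handed in at about 27 s; the swing reached only about 31° (the handle hits the top slat), and the last red-jar reading was about 2 cm off its first, probably hidden by the arm and not rechecked.

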